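Reset the divider and press the label holder home on the thread shelf

ROBOT

A 6-joint arm with a two-finger parallel gripper is mounted at the origin on a cart in front of the work surface, level with it; the furniture and walls round the work are solid. World frame = base frame: x ahead of the robot, y to its left, z up, the work surface at z = 0. Lengths are in mm, angles in rad, forces in N, time in s.
With the tool pointing down it reaches from about 275 to 825 mm from the base axis. Payload 4.9 kg.
Tool frame: the origin (TCP) lies at the very end of the fingers, on their centre line; the grasp point (between the pads) lies 19 mm behind it; z points along the fingers, y is the line along which they close (so a half turn about z gives the same grasp; the last joint's range is limited). The gripper opens to 85 mm and grips with 20 to 120 N. Pads are 22 mm wide; open, the fingers measure 114 mm over their backs; the gripper's body (76 mm by 85 mm) begins 54 mm behind the grasp point. The pads swing forward as they close: fully open they stand 13 mm farther back than shut.
Start: joints at [-1.437, 0.326, -0.193, 1.052, 0, 1.437], TCP at [145.547, -530.41, 231.281] pointing down, gripper open.
Joint ranges: [-2.65, 2.65], [-0.97, 1.79], [-1.3, 1.35], [-1.93, 2.1], [-1.47, 1.37], [-3.14, 3.14]. Speed limits (rad/s): [2.57, 2.57, 3.14, 3.14, 3.14, 3.14].

INTERFACE

Orientations are given as a unit quaternion [x, y, z, w].
In Python, from plant import sense, snapshot, close_job, regions_of, place_of gives the robot as it stands. The module is installed in compiled form; this text tells all that it offers.
- The arm moves only by the tool step_arm, never from a script. Its argument "deltas" is a list that holds one entry, the list of rows, each a list of 4 numbers: the shift along the tool's x, y, z in mm, then the turn about the tool's z in rad. In form: [[[dx, dy, dz, spin], ...]]. A call has 1 to 20 rows; each row is the pose to reach, as a shift and turn from the pose commanded when the call began, along the tool's axes at that moment; what a row does not reach only later rows make up. A row lasts 1/10 s, in which the tool goes at most 50 mm and 8.59 degrees, less where a joint would pass 70% of its speed; a pose out of reach is approached as far as the arm can. A call with a gripper value outside its range is refused whole. "gripper" is the finger opening in mm, from 0 to 85.4, set as the call begins (left out, the last holds). The fingers move at their own pace and stop on an object; "newtons" is the grip in N (left out, the last holds). Time passes only in rows, so rows that repeat a pose let the fingers close. It gives the time, the measured TCP pose, the force, the opening and the grip force at its end, in the units of the state.
- sense(): the state, without advancing time (a new reading comes with each control period).
- snapshot(name): name is "scene" or "top" or "wrist"; returns a dict with "frame" (400x640x3 uint8, red, green, blue), "K" (3x3 intrinsics, pixels), "k1" (the pictures are not rectified: a ray, as slopes to the right and down, at radius r is drawn at 1 + k1 r^2 times it, then the intrinsics apply), "T" (4x4, takes a point from camera to world coordinates); the wrist camera has in their place "hand_eye" (4x4, takes a point from camera to tool coordinates, whose origin is the TCP and whose axes are the flange's). Camera axes: x right, y down, z forward; pixel columns grow to the right and rows downward; lengths in mm; the calibration is good to about 2 mm. A picture is of the moment at which its call begins: read the wrist's pose just before it. There is no depth.
- close_job(): hands the job in; it is judged then, once.
Trained networks look in the newest picture that a camera, given by its name, has taken for a name from the list of things; names that differ only in an ending like _2 or _b are one class to them, and where a whole thing is asked for, a point or a joint stands for the part that bears it (a point fixed in the world has none). Each returns a list of dicts, best first, with "confidence" (0 to 1); they miss things now and then, are a little off and sometimes report something else, mostly with a low value. They report only what shows in the picture. A call takes as long as a camera call.
- regions_of(name, camera): "region" (400x640 bool, what is visible of it) and "bbox" ([left, top, width, height] in pixels, round what is visible of it).
- place_of(name, camera): "point" ([row, column] in pixels: a listed point, or the origin of a listed thing).
The state is a dict: "t": time; "joint_positions": joint angles; "qvel": joint speeds; "tau": joint torques, N m; "eef_pos": TCP position; "eef_rot": TCP orientation; "wrist_force": force on the tool from outside, world axes, zero at the start; "torque": the same for the moment, N m; "grip_width": finger opening in mm; "grip_force": force on a finger pad.
Only numpy, scipy, OpenCV 4.12 (cv2) and the standard library are available. Lean on these libraries where they do the work, as an engineer would, in place of code of your own. Each camera call takes 0.05 s, during which the arm holds its last target. There are 200 camera calls.

TASK

Slide the divider of the thread shelf along the lip until its pointer stands at the long mark in the middle, then take the wide spare label holder from the wooden strip and push its tongue down behind the lip in the middle of the right-hand bay, label facing out like the one already fitted. A sprung strip lifts it, so finish while still holding it pressed fully home, so that I can do up the thumbscrews. Leave the narrow holder in the strip and do not disturb the spool on the shelf.

Things in the scene. Friction and masses are not known exactly. Their poses are not given: they have to be found in the camera images.
- shelf: Low grey sheet-metal shelf, fixed, 110 deep (x) x 250 wide (y) x 67 mm high. Origin on the table under its middle; x to its back, the lip at -x faces the robot, y left along the lip. Deck top z=45. End cheeks 64 high, inner faces at y=+-121. Left bay (y>0): a 70 mm holder already fitted, fixed, y=44 to 114, top z=107. Brass thumbscrews stick out 10 mm in front of the lip at z=53. Right bay empty.
- divider (a joint): position of the sliding divider along the lip, m: 0 = pointer at the long mark, negative = to the right (-y of the shelf); range -0.1 to +0.02. Starts between -0.095 and -0.05, where the right bay is too narrow for the holder. Friction about 1.5 N; it stays where it is left.
- divider_grip (a point): middle of the divider's black grip, 24 mm above the lip top: a block 14 (along the lip, y) x 22 (x), 7 to 37 mm above the lip top. Under it a saddle 18 wide (y) x 24 (x), up to 8 mm above the lip top, rides on the lip with a shoe in the slot. Behind it a 2.5 mm thick vane, up to 23 mm above the lip top, reaches back over the deck. Axes are the shelf's.
- mark (a point): the long black mark of the graduation on the apron in front: this point is at the lip's front, level with the lip top, at the shelf's middle (shelf x=-55, y=0, z=67 mm). Axes are the shelf's.
- bay_mid (a point): where the holder belongs: slot centre, level with the lip top, middle of the right bay once the divider is at the mark (shelf x=-48.5, y=-65, z=67 mm). Axes are the shelf's. The slot is 7 mm wide (x): in front of it the lip, 3 thick with round top; behind it a rail whose top is 10 mm lower than the lip and flares back to 11 mm behind this point, 4 mm below the lip top.
- lifter (a joint): how far the sprung strip on the slot's floor is pressed down, m: 0 free (its top then 9 mm below the lip top), 0.007 with a holder fully home, stop at 0.0085. Pushes up with about 3 N at first and 7 N with the holder home.
- label_wide: wide spare label holder, bare metal, 70 mm long (y), loose, 0.05 to 0.1 kg. Origin: middle of the tongue's lower edge, z up, label faces -x. Tongue 4 (x) x 66 x 16 tall, round lower edge; foot 16 (x) x 70, z=16 to 21; pocket 10 thick (x) x 70, z=21 to 56, gripped across its thickness. Home when the foot sits on the lip top (origin 16 mm below it). Starts upright in the strip, label to the robot.
- label_front (a point): centre of the wide holder's label pocket front (5 mm in front of the tongue's middle, 38.5 mm above the tongue's lower edge); shows which way the label faces.
- label_narrow: narrow spare holder, same shape but 45 mm long; stands in the same strip, centre 80 mm from the wide one. To be left there.
- label_strip: wooden strip 40 (x) x 170 (y) x 28 mm tall, fixed, with a groove 8 wide and 18 deep along its y; the holders' feet rest on its top. Origin under its middle. The spare holders stand at y=+40 and y=-40; which one where varies.
- spool_on_shelf: thread spool, about 54 mm across, 52 mm tall, standing loose on the left part of the deck (shelf y=50 to 85); not to be disturbed.

How it is judged (in metres and radians):
On the way:
1. the divider stands at the long mark (within 5 mm) (value of joint divider between -0.005 and 0.005 m and velocity of joint divider between -0.02 and 0.02 m/s), for 0.2 s.
At the end, for the whole second after the job is handed in: Divider pointer within 6 mm of the long mark; wide holder in the slot behind the lip, label out, upright (7 deg), within 10 mm of the right bay's middle, foot within 1.8 mm of the lip top, sprung strip down over 5 mm, gripper still holding it (over 1.5 N), at rest (value of joint divider between -0.006 and 0.006 m and z of label_wide in the frame of bay_mid below -0.0142 m and x of label_wide in the frame of bay_mid between -0.0035 and 0.0035 m and y of label_wide in the frame of bay_mid between -0.01 and 0.01 m and x of label_front in the frame of bay_mid below -0.001 m and angle between label_wide's own z axis and vertical below 0.12 rad and value of joint lifter above 0.005 m and contact force between the fingers and label_wide above 1.5 N and linear speed of label_wide below 0.02 m/s); the arm keeps its last pose, push and grip.
It fails at once if the narrow holder is taken or knocked out of its place (moved more than 20 mm) (distance of label_narrow from where it was at the start of the episode above 0.02 m).
It fails at once if the spool on the shelf is shoved (more than 15 mm) or tipped (distance of spool_on_shelf from where it was at the start of the episode above 0.015 m or angle between spool_on_shelf's own z axis and vertical above 0.35 rad).
It also fails if it takes over 48 s, if anything falls off the work surface, if the arm or the gripper's body presses on something with over 40 N, if the wrist force passes 120 N, or if a joint passes its speed limit or range.

## Working session

There is one attempt and no reset: what is moved stays moved. The work goes in short steps, Python scripts to look and compute and a tool call to move; the robot and the scene stay as the last step left them, time stands still between calls to the robot, and variables do not carry over. Pictures are saved under pics/ and viewed, at most 10 in all, crops included, and the job is handed in when it is done.

Besides the shell and the picture viewer there is one more tool, called after "Request:" as a command line: name --argument value ..., lists and objects as JSON in quotes. step_arm: Moves the arm, as the interface text tells. Its arguments: {"type":"object","properties":{"deltas":{"type":"array"},"gripper":{"type":"number"},"newtons":{"type":"number"}},"required":["deltas"]}

```bash
mkdir -p pics; cat > h.py <<'E'
import numpy as np, cv2
from plant import *
from scipy.spatial.transform import Rotation as R
def snap(n,save=None):
    s=sense(); d=snapshot(n)
    if 'T' in d: T=np.array(d['T'])
    else:
        W=np.eye(4);W[:3,:3]=R.from_quat(s['eef_rot']).as_matrix();W[:3,3]=s['eef_pos'];T=W@np.array(d['hand_eye'])
    if save: cv2.imwrite('pics/'+save,cv2.cvtColor(d['frame'],cv2.COLOR_RGB2BGR))
    return d,T
def ray(d,T,rc):
    K=np.array(d['K'],float);k1=d['k1']
    p=cv2.undistortPoints(np.array([[[rc[1],rc[0]]]],float),K,np.array([k1,0,0,0.]))[0,0]
    return T[:3,3],T[:3,:3]@np.array([p[0],p[1],1])
def atz(d,T,rc,z):
    o,v=ray(d,T,rc); return o+v*(z-o[2])/v[2]
def proj(d,T,P):
    P=np.atleast_2d(P);c=(P-T[:3,3])@T[:3,:3]
    q,_=cv2.projectPoints(c.reshape(-1,1,3),np.zeros(3),np.zeros(3),np.array(d['K'],float),np.array([d['k1'],0,0,0.]))
    return q.reshape(-1,2)
E
python3 - <<'E'
from h import *
np.set_printoptions(precision=1,suppress=True)
print(sense())
for c in ['top','scene','wrist']:
    d,T=snap(c,c+'0.png'); print(c,T.tolist() if c!='wrist' else d['hand_eye'])
    for n,z in [('shelf',0),('mark',67),('bay_mid',67),('divider_grip',91),('label_wide',10),('label_front',48),('label_narrow',10),('label_strip',0),('spool_on_shelf',45)]:
        for r in place_of(n,c)[:2]: print(n,np.array(r['point']),round(r['confidence'],2),atz(d,T,r['point'],z))
E
```

```text
{'t': 0.0, 'joint_positions': array([-1.4,  0.3, -0.2,  1.1,  0. ,  1.4]), 'qvel': array([-0., -0., -0.,  0.,  0., -0.]), 'tau': array([  0. , -44.3,  26.2,   0. ,  -0. ,   0. ]), 'eef_pos': array([ 145.5, -529.8,  230.5]), 'eef_rot': array([ 1. ,  0.1,  0. , -0. ]), 'wrist_force': array([ 0.1,  0.3, -0.8]), 'torque': array([-0., -0.,  0.]), 'grip_force': 0.0, 'grip_width': 85.22489474405747}
top [[-0.026861743867786194, -0.9914087423387593, 0.12801231319940018, 348.8519609159742], [-0.9996302332485645, 0.02609920847925451, -0.007630733397044597, 42.98890990749174], [0.0042241557501835995, -0.12816995330823946, -0.9917432226020815, 925.0023966212962], [0.0, 0.0, 0.0, 1.0]]
shelf [200.4 270.8] 0.94 [472.4 131.9   0. ]
mark [213.4 285.3] 0.71 [434.4  94.6  67. ]
mark [212.2 351.3] 0.49 [433.2 -47.5  67. ]
bay_mid [189.8 308.4] 0.81 [484.5  43.6  67. ]
divider_grip [179.9 316.7] 0.62 [501.4  25.5  91. ]
label_wide [197.4 366.4] 0.67 [472.2 -89.8  10. ]
label_front [202.3 368.7] 0.66 [456.1 -88.9  48. ]
label_strip [210.9 353. ] 0.78 [442.8 -58.6   0. ]
spool_on_shelf [209.2 246.1] 0.61 
[... 280 characters left out ...]
[0.0, 0.0, 0.0, 1.0]]
shelf [189.5 301. ] 0.68 [479.6 146.6   0. ]
mark [192.4 298.6] 0.6 [438.2  92.2  67. ]
bay_mid [192.2 324.8] 0.91 [489.4  54.2  67. ]
divider_grip [189.4 337.3] 0.51 [505.5  26.9  91. ]
label_wide [249.1 355.1] 0.84 [469.4 -88.7  10. ]
label_front [245.5 352.9] 0.9 [454.1 -95.1  48. ]
label_front [196.3 326.8] 0.5 [495.3  53.6  48. ]
label_narrow [239.9 325.4] 0.79 [429.7 -26.7  10. ]
label_strip [246.1 338.1] 0.73 [447.2 -53.7   0. ]
spool_on_shelf [175.1 283.8] 0.86 [451.4 181.4  45. ]
spool_on_shelf [192.9 298.9] 0.72 [447.8 106.7  45. ]
wrist [[   0.    -1.    -0.3   70.2]
 [   1.     0.     0.    -0.2]
 [  -0.    -0.3    1.  -142. ]
 [   0.     0.     0.     1. ]]
```

```bash
python3 - <<'E'
import cv2
a=cv2.imread('pics/top0.png')[130:280,200:420];b=cv2.imread('pics/scene0.png')[110:310,220:420]
a=cv2.resize(a,(440,300));b=cv2.resize(b,(600,600))
a=cv2.resize(cv2.imread('pics/top0.png')[140:280,210:410],(800,560));cv2.imwrite('pics/a.png',a);cv2.imwrite('pics/b.png',b)
E
```

```text
(no output)
```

View pics/a.png

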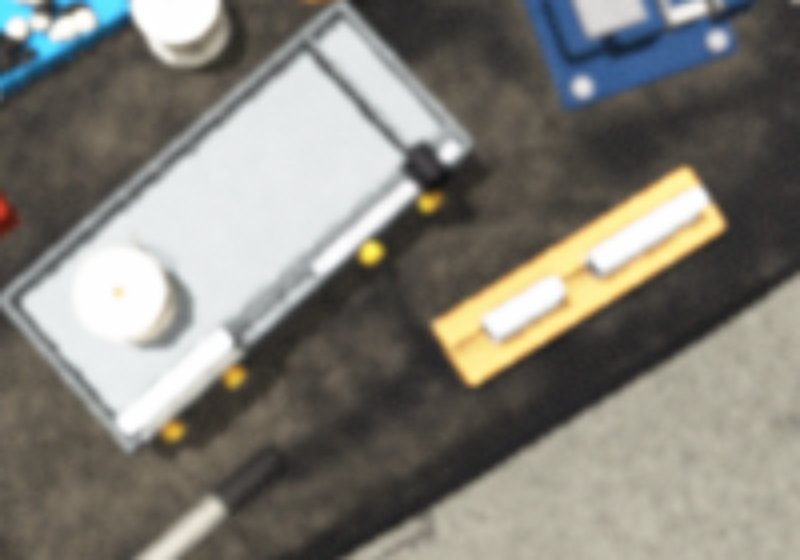

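View pics/b.png

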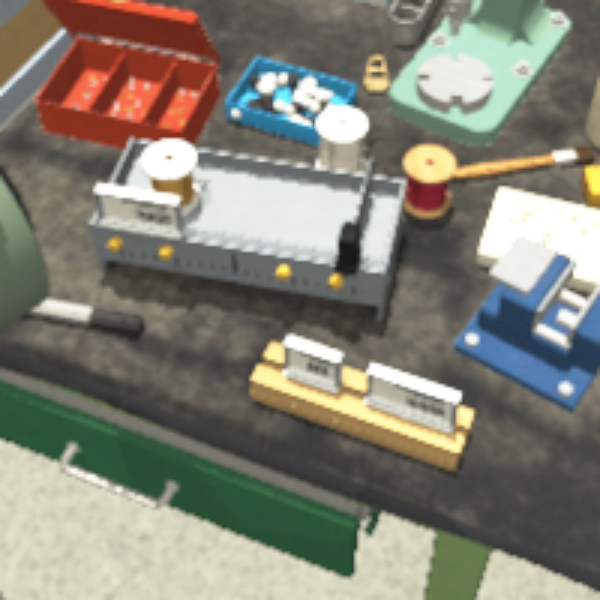

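```bash
cat >> h.py <<'E'
def rel(P,ang):
    s=sense();M=R.from_quat(s['eef_rot']).as_matrix()
    x=np.array([np.cos(ang),np.sin(ang),0]); a=M.T@x
    return np.round(M.T@(np.array(P)-s['eef_pos']),1), round(float(np.arctan2(a[1],a[0])),3)
E
python3 - <<'E'
from h import *
s=sense();M=R.from_quat(s['eef_rot']).as_matrix();print(M.round(3))
print(rel([503,26,230],np.radians(39-180)))
d,T=snap('top')
r=regions_of('shelf','top')[0];cs,_=cv2.findContours(r['region'].astype('uint8'),0,2);print(r['confidence'],cv2.minAreaRect(max(cs,key=len)))
r=regions_of('label_strip','top')[0];cs,_=cv2.findContours(r['region'].astype('uint8'),0,2)
b=cv2.boxPoints(cv2.minAreaRect(max(cs,key=len)));print(r['confidence'],[atz(d,T,p[::-1],28).round(0) for p in b])
E
```

```text
[[ 0.964  0.265 -0.   ]
 [ 0.265 -0.964 -0.   ]
 [-0.    -0.    -1.   ]]
(array([ 492. , -442. ,    1.3]), 2.729)
0.58 ((270.308349609375, 197.81613159179688), (55.35567092895508, 115.38680267333984), 48.57633590698242)
0.68 [array([418.,  24.,  28.]), array([ 505., -123.,   28.]), array([ 469., -143.,   28.]), array([384.,   4.,  28.])]
```

Request:
step_arm --deltas '[[[40,-35,0,0.14],[80,-70,0,0.29],[115,-105,0,0.43],[150,-135,0,0.58],[185,-165,0,0.72],[220,-200,0,0.87],[255,-230,0,1.01],[290,-260,0,1.16],[325,-290,0,1.3],[360,-320,0,1.45],[390,-350,5,1.59],[420,-375,10,1.74],[445,-400,15,1.88],[465,-420,20,2.03],[480,-432,25,2.17],[490,-440,30,2.32],[492,-442,30,2.46],[492,-442,30,2.6],[492,-442,30,2.72],[492,-442,30,2.72]]]'

```text
t: 3.65
eef_pos: [107.5, -62.6, 214.1]
eef_rot: [-0.554, 0.828, -0.062, 0.066]
wrist_force: [-0.9, -0.2, -0.0]
grip_width: 85.1
grip_force: 0.0
```

```bash
python3 - <<'E'
from h import *
np.set_printoptions(precision=1,suppress=True)
s=sense();print(s['t'],s['eef_pos'],s['joint_positions'])
d,T=snap('wrist','w1.png')
for n,z in [('shelf',0),('mark',67),('bay_mid',67),('divider_grip',91),('divider',91)]:
    for r in place_of(n,'wrist')[:2]: print(n,np.array(r['point']),round(r['confidence'],2),atz(d,T,r['point'],z))
E
```

```text
3.65 [107.5 -62.6 214.1] [-2.1 -0.8 -1.1  1.4  0.2  3. ]Traceback (most recent call last):
  File "<stdin>", line 6, in <module>
ValueError: it knows: bay_mid, divider_grip, label_front, label_narrow, label_strip, label_wide, mark, shelf, spool_on_shelf
```

View pics/w1.png

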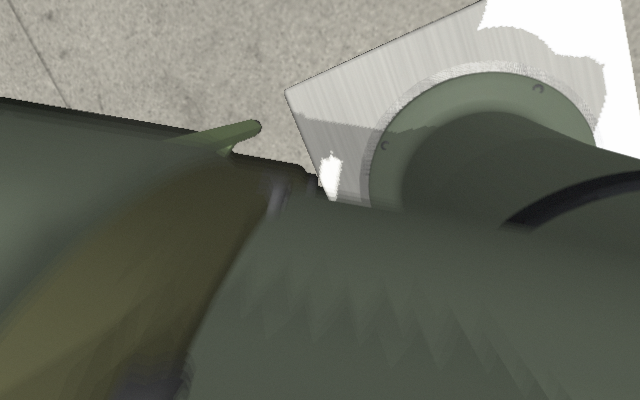

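```bash
python3 - <<'E'
from h import *
s=sense();M=R.from_quat(s['eef_rot']).as_matrix();print(M.round(3),s['joint_positions'].round(3))
print(rel([60,-400,231],0))
E
```

```text
[[-0.377 -0.909  0.178]
 [-0.925  0.378 -0.03 ]
 [-0.04  -0.176 -0.984]] [-2.101 -0.811 -1.046  1.401  0.17   2.997]
(array([325.7, -87.2, -13.4]), -1.964)
```

Request:
step_arm --deltas '[[[30,-10,0,-0.14],[65,-18,-2,-0.28],[100,-27,-4,-0.42],[140,-36,-6,-0.56],[180,-48,-8,-0.7],[220,-58,-10,-0.84],[260,-70,-12,-0.98],[295,-78,-13,-1.12],[325,-87,-13,-1.26],[325,-87,-13,-1.26]]]'

```text
t: 4.9
eef_pos: [63.9, -402.6, 228.1]
eef_rot: [0.937, -0.338, 0.089, -0.018]
wrist_force: [1.3, -0.6, -0.0]
grip_width: 85.4
grip_force: 0.0
```

```bash
python3 - <<'E'
from h import *
s=sense();M=R.from_quat(s['eef_rot']).as_matrix();print(M.round(3),s['joint_positions'].round(3),s['eef_pos'])
E
```

```text
[[ 0.756 -0.629  0.179]
 [-0.636 -0.771 -0.026]
 [ 0.155 -0.094 -0.983]] [-1.734  0.043 -0.569  0.962  0.182  2.099] [  63.93355755 -402.600331    228.14243867]
```

```bash
python3 - <<'E'
from h import *
for p in [(130,-395,240),(200,-370,250),(270,-320,260),(320,-230,260),(350,-150,260),(360,-50,260)]: print(rel(p,np.radians(-141)))
E
```

```text
(array([ 47. , -48.6,  -0. ]), 1.761)
(array([  85.6, -112.8,    2.1]), 1.761)
(array([ 108.3, -196.4,    3.5]), 1.761)
(array([  88.8, -297.3,   10.1]), 1.761)
(array([  60.7, -377.9,   13.3]), 1.761)
(array([   4.7, -461.3,   12.5]), 1.761)
```

Request:
step_arm --deltas '[[[24,-24,0,-0.145],[47,-49,0,-0.29],[66,-80,1,-0.435],[86,-113,2,-0.58],[97,-155,3,-0.725],[108,-196,4,-0.87],[100,-245,7,-1.015],[89,-297,10,-1.16],[76,-338,12,-1.305],[61,-378,13,-1.45],[35,-420,13,-1.595],[5,-461,13,-1.74],[5,-461,13,-1.885],[5,-461,13,-2.03],[5,-461,13,-2.175],[5,-461,13,-2.32],[5,-461,13,-2.465],[5,-461,13,-2.61],[5,-461,13,-2.75],[5,-461,13,-2.9]]]'

```text
t: 6.9
eef_pos: [360.6, -46.0, 259.9]
eef_rot: [0.447, 0.89, 0.028, 0.085]
wrist_force: [0.2, -0.4, 0.7]
grip_width: 85.5
grip_force: 0.0
```

```bash
cat >> h.py <<'E'
def st():
    s=sense();M=R.from_quat(s['eef_rot']).as_matrix()
    print(round(s['t'],2),s['eef_pos'].round(1),s['joint_positions'].round(3),'toolx',np.degrees(np.arctan2(M[1,0],M[0,0])).round(1),'tz',M[:,2].round(3))
E
python3 - <<'E'
from h import *
st()
for p in [(250,-36,260),(150,-22,260),(50,-8,260)]: print(rel(p,np.radians(-141)))
E
```

```text
6.9 [360.6 -46.  259.9] [-0.364 -0.201 -0.706  0.89   0.039  0.57 ] toolx 126.2 tz [ 0.177 -0.025 -0.984]
(array([ 72.8, -81.5, -20. ]), -1.62)
(array([ 142.6, -152.2,  -38. ]), -1.62)
(array([ 212.3, -223. ,  -56. ]), -1.62)
```

Request:
step_arm --deltas '[[[36,-40,-10,-0.14],[72,-81,-20,-0.28],[108,-117,-30,-0.42],[142,-152,-38,-0.56],[178,-188,-47,-0.7],[212,-223,-56,-0.84],[212,-223,-56,-0.98]]]'

```text
t: 7.6
eef_pos: [132.7, -36.1, 262.6]
eef_rot: [0.16, 0.984, -0.0, 0.078]
wrist_force: [-0.4, -0.3, 0.5]
grip_width: 85.6
grip_force: 0.0
```

```bash
python3 - <<'E'
from h import *
st()
E
```

```text
7.6 [132.7 -36.1 262.6] [-1.263 -0.775 -0.923  1.351  0.139 -0.937] toolx 161.5 tz [ 0.153 -0.026 -0.988]
```

```bash
python3 - <<'E'
from h import *
for U in (250,180,110,50,0): print(U,rel((.989*U+.149*80,-.149*U+.989*80,265),np.radians(-141)))
E
```

```text
250 (array([-94.4, 113.8,  15. ]), -1.008)
180 (array([-26.2, 101.9,   4.1]), -1.008)
110 (array([41.9, 90.1, -6.7]), -1.008)
50 (array([100.3,  79.9, -16.1]), -1.008)
0 (array([149. ,  71.4, -23.8]), -1.008)
```

Request:
step_arm --deltas '[[[-30,40,5,-0.14],[-60,80,10,-0.28],[-94,114,15,-0.42],[-94,114,15,-0.56],[-94,114,15,-0.7],[-94,114,15,-0.84],[-94,114,15,-1.0],[-60,108,10,-1.0],[-26,102,4,-1.0],[8,96,-1,-1.0],[42,90,-7,-1.0],[70,85,-12,-1.0],[100,80,-16,-1.0],[100,80,-16,-1.0]]]'

```text
t: 9.0
eef_pos: [60.1, 72.0, 264.6]
eef_rot: [-0.334, 0.939, -0.037, 0.068]
wrist_force: [0.6, -0.2, -0.0]
grip_width: 85.5
grip_force: 0.0
```

```bash
python3 - <<'E'
from h import *
st()
E
```

```text
9.0 [ 60.1  72.  264.6] [ 0.247 -0.851 -0.926  1.353 -0.061 -0.441] toolx -140.5 tz [ 0.152 -0.024 -0.988]
```

```bash
python3 - <<'E'
from h import *
for p in [(150,70,265),(250,50,265),(310,-40,265),(330,-130,265),(310,-220,265),(260,-310,265),(190,-370,265),(120,-402,265)]: print(rel(p,np.radians(-91)))
E
```

```text
(array([-67.8, -57.6,  13.4]), -0.868)
(array([-131.8, -135.3,   29.1]), -0.868)
(array([-120.9, -242.3,   40.5]), -0.868)
(array([ -79.3, -324.4,   45.7]), -0.868)
(array([  -7. , -381.6,   44.8]), -0.868)
(array([  88.4, -420.1,   39.4]), -0.868)
(array([ 180. , -423. ,   30.2]), -0.868)
(array([ 254. , -404.1,   20.3]), -0.868)
```

Request:
step_arm --deltas '[[[-34,-29,7,0],[-68,-58,13,-0.1],[-100,-97,21,-0.1],[-132,-135,29,-0.2],[-128,-180,34,-0.2],[-121,-242,40,-0.3],[-100,-283,43,-0.3],[-79,-324,45,-0.4],[-45,-353,45,-0.5],[-7,-382,45,-0.5],[40,-400,42,-0.6],[88,-420,39,-0.7],[134,-422,35,-0.8],[180,-423,30,-0.86],[217,-414,25,-0.86],[254,-404,20,-0.86],[254,-404,20,-0.86],[254,-404,20,-0.86]]]'

```text
t: 10.8
eef_pos: [117.9, -403.0, 265.2]
eef_rot: [-0.691, 0.719, -0.062, 0.047]
wrist_force: [0.2, -0.2, -0.2]
grip_width: 85.2
grip_force: 0.0
```

```bash
python3 - <<'E'
from h import *
st()
E
```

```text
10.8 [ 117.9 -403.   265.2] [-1.577  0.022 -0.489  1.037  0.155 -3.107] toolx -92.3 tz [ 0.154 -0.024 -0.988]
```

Now spin past the joint limit to shed the tilt.

Request:
step_arm --deltas '[[[0,0,0,-0.12],[0,0,0,-0.24],[0,0,0,-0.36],[0,0,0,-0.36]]]'

```text
t: 11.2
eef_pos: [202.6, -381.6, 265.8]
eef_rot: [0.789, -0.612, 0.056, -0.014]
wrist_force: [0.1, 0.1, 0.5]
grip_width: 85.2
grip_force: 0.0
```

```bash
python3 - <<'E'
from h import *
st()
E
```

```text
11.2 [ 202.6 -381.6  265.8] [-1.319  0.015 -0.49   0.994  0.091 -3.139] toolx -75.8 tz [ 0.106 -0.046 -0.993]
```

Request:
step_arm --deltas '[[[-7,28,0,-0.12],[-14,56,0,-0.24],[-20,85,0,-0.36],[-20,85,0,-0.36]]]'

```text
t: 11.6
eef_pos: [263.5, -315.0, 257.9]
eef_rot: [0.862, -0.504, 0.041, 0.023]
wrist_force: [0.4, -0.1, 0.1]
grip_width: 85.5
grip_force: 0.0
```

```bash
python3 - <<'E'
from h import *
st()
E
```

```text
11.6 [ 263.5 -315.   257.9] [-1.055e+00 -3.100e-02 -5.550e-01  9.510e-01  1.000e-03 -3.139e+00] toolx -60.6 tz [ 0.048 -0.082 -0.995]
```

```bash
python3 - <<'E'
from h import *
for p in [(383,-145,240),(490,15,200)]: print(rel(p,np.radians(-140)))
E
```

```text
(array([ -90.9, -187.5,    9.5]), 1.386)
(array([-181.2, -359.2,   41.3]), 1.386)
```

Request:
step_arm --deltas '[[[-18,-37,2,0.14],[-36,-75,4,0.28],[-54,-112,6,0.42],[-72,-150,8,0.56],[-91,-187,10,0.7],[-109,-222,16,0.84],[-127,-256,22,0.98],[-145,-290,28,1.12],[-163,-325,34,1.26],[-181,-359,41,1.39],[-181,-359,41,1.39],[-181,-359,41,1.39]]]'

```text
t: 12.8
eef_pos: [489.3, 13.9, 199.5]
eef_rot: [-0.339, 0.94, -0.047, 0.007]
wrist_force: [-0.3, -0.1, -0.7]
grip_width: 85.4
grip_force: 0.0
```

```bash
cat > look.py <<'E'
from h import *
import sys
np.set_printoptions(precision=1,suppress=True)
st()
d,T=snap('wrist',sys.argv[1])
for n,z in [('shelf',0),('mark',67),('bay_mid',67),('divider_grip',91),('label_wide',10),('label_front',48),('label_narrow',10),('label_strip',0)]:
    for r in place_of(n,'wrist')[:2]: print(n,np.array(r['point']),round(r['confidence'],2),atz(d,T,r['point'],z))
E
python3 look.py w2.png
```

```text
12.8 [489.3  13.9 199.5] [-0.1  0.2 -0.4  0.9 -0.1 -0.8] toolx -140.4 tz [ 0.  -0.1 -1. ]
shelf [238.5 427.2] 0.85 [476.  130.9   0. ]
shelf [105.  349.9] 0.19 [425.5 -21.8   0. ]
mark [208.2 445.9] 0.79 [437.3  93.9  67. ]
bay_mid [214.  370.2] 0.98 [482.1  50.7  67. ]
divider_grip [224.1 337. ] 0.91 [500.8  30.7  91. ]
divider_grip [237.4 430.8] 0.39 [460.7  92.3  91. ]
label_wide [ 89.9 263. ] 0.95 [468.1 -94.9  10. ]
label_front [ 82.  254.3] 0.64 [463.2 -95.9  48. ]
label_narrow [103.9 347.1] 0.9 [426.5 -24.4  10. ]
label_strip [ 98.9 308.8] 0.7 [446.9 -56.6   0. ]
label_strip [241.1 428.3] 0.57 [477.3 133.8  -0. ]
```

View pics/w2.png

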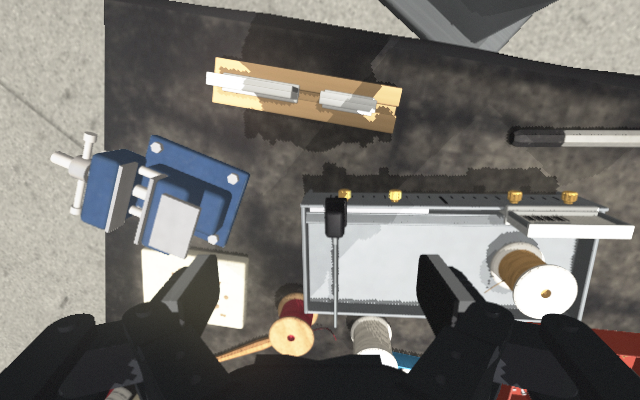

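```bash
python3 - <<'E'
from h import *
from scipy.optimize import least_squares
loc=np.array([[0,0],[-55,0],[-48.5,-65]])
w=np.array([[476,130.9],[437.3,93.9],[482.1,50.7]]);t=np.array([[472.4,131.9],[434.4,94.6],[484.5,43.6]])
def f(p,m):
    c,s=np.cos(p[2]),np.sin(p[2]);return (loc@np.array([[c,s],[-s,c]])+p[:2]-m).ravel()
for m in (w,t,(w*2+t)/3):
    r=least_squares(f,[475,131,.7],args=(m,));print(r.x.round(3),np.degrees(r.x[2]).round(1),r.fun.round(1))
    p=r.x;c,s=np.cos(p[2]),np.sin(p[2]);Rm=np.array([[c,-s],[s,c]]);print('grip local',Rm.T@(np.array([500.8,30.7])-p[:2]))
# edges: front apron line of shelf from region
d,T=snap('wrist');rg=regions_of('shelf','wrist')[0]['region']
cols=np.arange(360,500,4);top=[np.argmax(rg[:,c]) for c in cols]
P=np.array([atz(d,T,(a,c),60)[:2] for a,c in zip(top,cols)]);v=cv2.fitLine(P.astype('float32'),cv2.DIST_HUBER,0,.01,.01).ravel();print('front line',v,np.degrees(np.arctan2(v[1],v[0]))-90)
for n in('label_strip','label_wide'):
    rg=regions_of(n,'wrist')[0]['region'];b=cv2.boxPoints(cv2.minAreaRect(np.argwhere(rg)[:,::-1].astype('float32')));print(n,[atz(d,T,p[::-1],28)[:2].round(0) for p in b])
print(rel((500.8,30.7,84),np.radians(-140)))
E
```

```text
[476.665 130.906   0.723] 41.4 [ 0.7  0.  -1.9  0.6  1.2 -0.6]
grip local [-48.20700467 -91.10378627]
[474.422 129.354   0.745] 42.7 [ 2.  -2.5 -0.4 -2.5 -1.6  5.1]
grip local [-47.53044905 -90.38434721]
[475.9   130.396   0.731] 41.9 [ 1.1 -0.8 -1.4 -0.5  0.3  1.3]
grip local [-48.0158594  -90.85063105]
front line [  0.6516161  -0.7585489 443.752      69.87171  ] -139.33644
label_strip [array([ 509., -124.]), array([ 471., -142.]), array([385.,   4.]), array([418.,  27.])]
label_wide [array([ 499., -135.]), array([ 484., -141.]), array([441., -67.]), array([455., -60.])]
(array([-24.5,  21.4, 115. ]), -0.014)
```

Request:
step_arm --deltas '[[[-24,21,40,-0.02],[-24,21,80,-0.02],[-24,21,105,-0.02],[-24,21,115,-0.02],[-24,21,115,-0.02]]]' --gripper 50

```text
t: 13.95
eef_pos: [499.6, 30.3, 82.8]
eef_rot: [-0.344, 0.938, -0.047, 0.006]
wrist_force: [-0.6, 0.5, 0.0]
grip_width: 50.2
grip_force: 0.0
```

Request:
step_arm --deltas '[[[0,0,0,0],[0,0,0,0],[0,0,0,0],[0,0,0,0],[0,0,0,0]]]' --gripper 5 --newtons 25

```text
t: 14.45
eef_pos: [502.0, 30.2, 85.5]
eef_rot: [-0.344, 0.938, -0.048, 0.009]
wrist_force: [0.9, -0.6, 6.9]
grip_width: 14.5
grip_force: 24.7
```

```bash
python3 - <<'E'
from h import *
st();s=sense();print(s['wrist_force'],s['grip_width'])
a=.715;p=s['eef_pos']+91*np.array([-np.sin(a),np.cos(a),0]);print(rel(p,0)[0])
E
```

```text
14.45 [502.   30.2  85.5] [-0.036  0.366 -0.564  0.588 -0.083 -0.743] toolx -139.7 tz [ 0.05  -0.084 -0.995]
[ 0.93609564 -0.57491456  6.94376324] 14.50918956143229
[ 1.1 90.6 -8.8]
```

Request:
step_arm --deltas '[[[0,5,-0.5,0],[0,15,-1.5,0],[0,30,-3,0],[0.5,45,-4.4,0],[0.7,60,-5.8,0],[0.9,73,-7.1,0],[1,83,-8.1,0],[1,88,-8.6,0],[1,90.5,-8.8,0],[1,90.5,-8.8,0],[1,90.5,-8.8,0]]]'

```text
t: 15.55
eef_pos: [442.2, 100.1, 85.5]
eef_rot: [-0.345, 0.937, -0.047, 0.009]
wrist_force: [-0.2, 0.8, 8.8]
grip_width: 14.2
grip_force: 24.3
```

```bash
python3 look.py w3.png; python3 - <<'E'
from h import *
print(sense()['wrist_force'])
c=cv2.imread('pics/w3.png')[120:300,220:420];cv2.imwrite('pics/w3c.png',cv2.resize(c,(660,594),interpolation=2))
E
```

```text
15.55 [442.2 100.1  85.5] [ 0.1  0.3 -0.7  0.6 -0.1 -0.6] toolx -139.7 tz [ 0.1 -0.1 -1. ]
shelf [264.3 329.9] 0.67 [474.4 129.3   0. ]
mark [228.5 323.8] 0.56 [433.9  95.3  67. ]
bay_mid [237.9 203.8] 0.95 [481.4  51.3  67. ]
divider_grip [257.5 321. ] 0.62 [437.1  98.9  91. ]
label_wide [46.7 73.3] 0.77 [468.  -95.9  10. ]
label_front [23.6 20. ] 0.96 [462.1 -97.4  48. ]
label_front [260.7 315.5] 0.32 [458.7 108.2  48. ]
label_narrow [ 68.6 195.2] 0.7 [426.5 -24.7  10. ]
[0.36242247 1.23279829 8.41643182]
```

View pics/w3c.png

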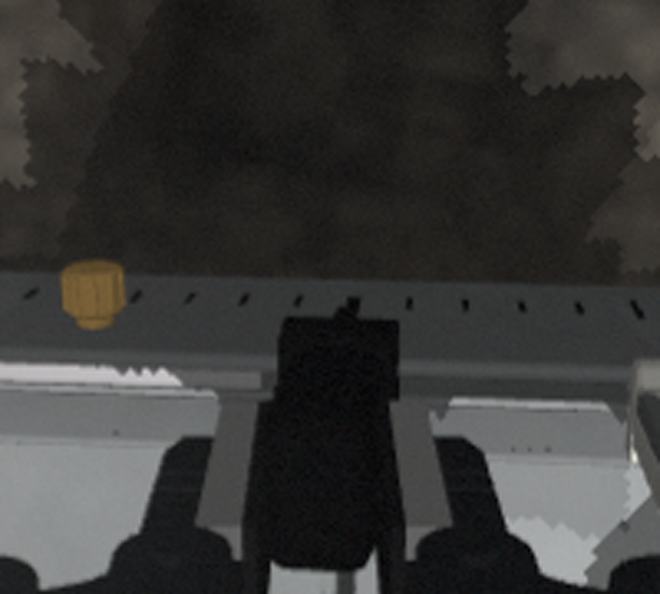

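Request:
step_arm --deltas '[[[0,1,0,0],[0,1,0,0],[0,1,0,0]]]'

```text
t: 16.3
eef_pos: [442.0, 100.3, 85.5]
eef_rot: [-0.344, 0.938, -0.048, 0.01]
wrist_force: [0.5, -0.1, 8.2]
grip_width: 14.6
grip_force: 24.8
```

Request:
step_arm --deltas '[[[0,0,0,0],[0,0,0,0],[0,0,0,0],[0,0,-20,0],[0,0,-60,0],[0,0,-80,0]]]' --gripper 70

```text
t: 16.9
eef_pos: [437.1, 106.8, 165.6]
eef_rot: [-0.344, 0.938, -0.048, 0.008]
wrist_force: [0.6, 0.2, 0.4]
grip_width: 70.2
grip_force: 0.0
```

```bash
python3 look.py w4.png; python3 - <<'E'
from h import *
print(rel((467.5,-95,150),np.radians(-59)))
E
```

```text
16.9 [437.1 106.8 165.6] [ 0.1  0.2 -0.6  0.8 -0.1 -0.6] toolx -139.7 tz [ 0.  -0.1 -1. ]
shelf [231.9 324. ] 0.56 [479.7 131.    0. ]
mark [190.3 319.2] 0.94 [434.6  94.4  67. ]
bay_mid [197.  238.6] 0.79 [479.8  51.6  67. ]
divider_grip [207.1 317.7] 0.97 [438.3  99.1  91. ]
label_wide [ 64.5 137.1] 0.68 [469.  -94.6  10. ]
label_front [ 51.  108.1] 0.86 [463.9 -96.7  48. ]
label_front [191.4 316.5] 0.19 [441.4  95.   48. ]
label_narrow [ 78.1 228.2] 0.83 [425.2 -24.3  10. ]
label_strip [ 70.8 190. ] 0.98 [444.6 -58.5   0. ]
(array([ 105.8, -172.1,   30.9]), -1.408)
```

Request:
step_arm --deltas '[[[11,-17,0,-0.14],[21,-34,0,-0.28],[32,-52,0,-0.42],[42,-69,0,-0.56],[53,-86,5,-0.7],[64,-103,10,-0.84],[75,-120,16,-0.98],[85,-138,22,-1.12],[96,-155,28,-1.26],[106,-172,31,-1.4],[106,-172,31,-1.41]]]' --gripper 45

```text
t: 18.45
eef_pos: [468.2, -96.7, 150.2]
eef_rot: [0.869, -0.492, 0.041, 0.025]
wrist_force: [-0.8, 0.1, 0.3]
grip_width: 44.8
grip_force: 0.0
```

```bash
python3 look.py w5.png; python3 - <<'E'
from h import *
d,T=snap('wrist');rg=regions_of('label_wide','wrist')[0]['region']
b=cv2.boxPoints(cv2.minAreaRect(np.argwhere(rg)[:,::-1].astype('float32')));print([atz(d,T,p[::-1],68)[:2].round(0) for p in b])
print(rel((467.5,-95,37),np.radians(-59)))
E
```

```text
18.45 [468.2 -96.7 150.2] [-0.3  0.2 -0.6  0.7 -0.1 -2.4] toolx -59.0 tz [ 0.  -0.1 -1. ]
shelf [382.9 193.5] 0.82 [477.5 129.    0. ]
bay_mid [366. 207.] 0.98 [479.8  48.6  67. ]
label_wide [207.8 315.3] 0.69 [466.1 -91.6  10. ]
label_front [219.5 325.3] 0.97 [458.9 -94.7  48. ]
label_narrow [291.6 315.6] 0.78 [425.3 -24.   10. ]
label_strip [244.2 316.4] 0.79 [446.4 -60.6   0. ]
[array([ 492., -122.]), array([ 479., -130.]), array([441., -68.]), array([455., -60.])]
(array([-10.9,   0.5, 113.6]), 0.002)
```

View pics/w5.png

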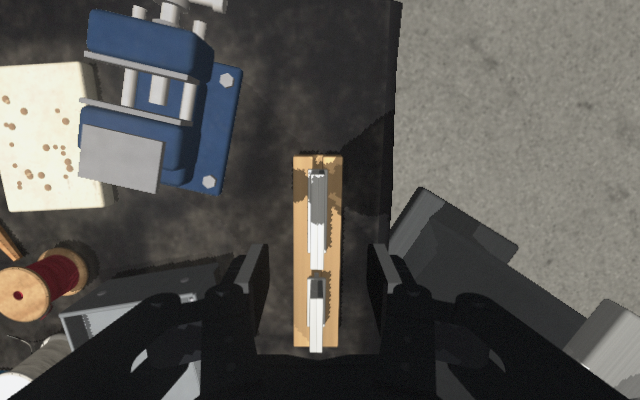

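Request:
step_arm --deltas '[[[-5,0.5,40,0],[-9,0.5,80,0],[-11,0.5,105,0],[-12,0.5,113,0],[-12,0.5,113,0]]]' --gripper 45

```text
t: 19.5
eef_pos: [466.1, -94.1, 36.6]
eef_rot: [0.87, -0.491, 0.04, 0.025]
wrist_force: [0.0, -0.7, 0.2]
grip_width: 45.1
grip_force: 0.0
```

Request:
step_arm --deltas '[[[0,0,0,0],[0,0,0,0],[0,0,0,0],[0,0,0,0],[0,0,0,0]]]' --gripper 2 --newtons 60

```text
t: 20.0
eef_pos: [468.1, -94.8, 38.8]
eef_rot: [0.87, -0.491, 0.043, 0.025]
wrist_force: [-2.4, 1.3, 7.0]
grip_width: 9.3
grip_force: 59.0
```

```bash
python3 - <<'E'
from h import *
st();s=sense();M=R.from_quat(s['eef_rot']).as_matrix()
for z in (80,130): print(rel(s['eef_pos']+[0,0,z],0)[0])
print('at bay, above',rel((482,50.5,167),np.radians(-49)))
E
```

```text
20.0 [468.1 -94.8  38.8] [-0.313  0.391 -0.694  0.412 -0.066 -2.429] toolx -58.9 tz [ 0.05  -0.085 -0.995]
[  7.9   0.1 -79.6]
[ 1.280e+01  1.000e-01 -1.294e+02]
at bay, above (array([-104. ,  -86.8, -139.2]), -0.173)
```

Request:
step_arm --deltas '[[[1,0,-10,0],[3,0,-30,0],[6,0,-60,0],[8,0,-80,0],[-8,-12,-85,-0.04],[-28,-27,-90,-0.08],[-48,-42,-94,-0.12],[-68,-57,-98,-0.17],[-88,-72,-102,-0.17],[-108,-87,-102,-0.17],[-108,-87,-102,-0.17],[-108,-87,-102,-0.17]]]'

```text
t: 21.2
eef_pos: [480.8, 51.4, 128.7]
eef_rot: [0.909, -0.415, 0.039, 0.028]
wrist_force: [0.1, -0.3, -1.1]
grip_width: 9.2
grip_force: 58.6
```

```bash
python3 look.py w6.png; python3 - <<'E'
from h import *
s=sense();print(s['grip_width'],s['grip_force'],s['wrist_force'])
d,T=snap('top','t6.png')
for n,z in [('label_wide',102),('label_front',140),('bay_mid',67),('mark',67),('divider_grip',91)]:
    for r in place_of(n,'top')[:2]: print(n,r['point'],round(r['confidence'],2),atz(d,T,r['point'],z))
d,T=snap('scene','s6.png')
for n,z in [('label_wide',102),('label_front',140),('bay_mid',67),('mark',67),('divider_grip',91)]:
    for r in place_of(n,'scene')[:2]: print(n,r['point'],round(r['confidence'],2),atz(d,T,r['point'],z))
c=cv2.imread('pics/s6.png')[100:260,220:420];cv2.imwrite('pics/s6c.png',cv2.resize(c,(740,592),interpolation=2))
E
```

```text
21.2 [480.8  51.4 128.7] [ 0.   0.3 -0.6  0.7 -0.1 -2.3] toolx -49.0 tz [ 0.  -0.1 -1. ]
shelf [276.2 258.3] 0.97 [475.7 132.   -0. ]
mark [183.2 431.2] 0.24 [442.6 -17.3  67. ]
divider_grip [334.6 317.8] 0.59 [438.6  98.   91. ]
label_wide [244.7 315.1] 0.63 [459.   75.4  10. ]
label_front [278.4 332.7] 0.56 [441.2  77.2  48. ]
label_narrow [181.3 425.3] 0.95 [426.4 -22.7  10. ]
label_strip [129.3 435.2] 0.81 [446.6 -59.9   0. ]
9.026191922131893 58.62224042415619 [ 0.49543858 -0.35324898 -1.47314562]
mark [217.0, 338.7] 0.69 [423.59757555 -19.98256458  67.        ]
label_wide [186.9, 321.3] 0.86 [474.33602669  48.16678184 102.        ]
label_front [174.8, 321.9] 0.83 [477.14682668  49.4499947  140.        ]
bay_mid [191.2, 327.6] 0.88 [496.81935871  52.65520971  67.        ]
bay_mid [239.6, 325.5] 0.23 [407.30455922 -55.87277418  67.        ]
mark [194.2, 299.1] 0.85 [435.9080209   86.75379504  67.        ]
```

View pics/w6.png

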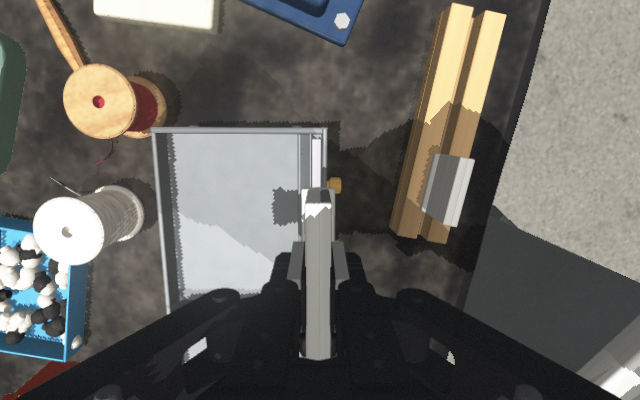

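View pics/s6c.png

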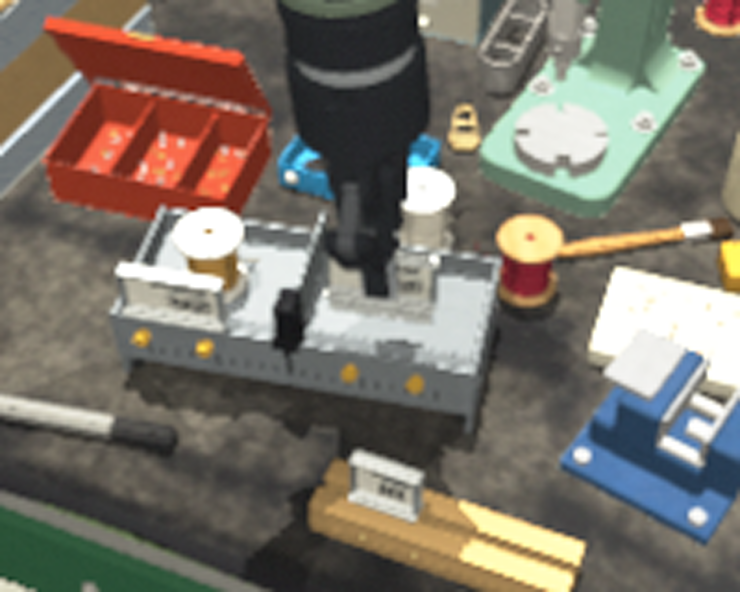

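```bash
python3 - <<'E'
from h import *
d,T=snap('wrist');s=sense();p=s['eef_pos'];a=np.radians(41);ex=np.array([np.cos(a),np.sin(a),0]);ey=np.array([-np.sin(a),np.cos(a),0])
f=cv2.cvtColor(d['frame'],cv2.COLOR_RGB2GRAY).astype(int)
for r in (142,155,168,180): print(r,f[r,292:336].tolist())
for r in (142,168,180):
  for c in (300,310,320,328):
    w=atz(d,T,(r,c),67)-p; print(r,c,'x',round(w@ex,1),'y',round(w@ey,1))
for rc in ((193,305),(193,332),(358,304),(358,331)): w=atz(d,T,rc,p[2]+29)-p;print('label top',rc,round(w@ex,1),round(w@ey,1))
for P in ((482,50.5),(481.1,51.2)): w=np.array([*P,67])-p;print('bay',w@ex,w@ey)
E
python3 - <<'E'
import cv2
c=cv2.imread('pics/w6.png')[110:230,270:360];cv2.imwrite('pics/w6c.png',cv2.resize(c,(450,600),interpolation=2))
E
```

```text
142 [193, 195, 195, 193, 195, 153, 165, 189, 144, 132, 132, 130, 130, 130, 130, 130, 136, 156, 172, 124, 231, 244, 245, 243, 240, 240, 240, 240, 168, 82, 134, 167, 191, 163, 112, 57, 45, 40, 41, 45, 45, 43, 51, 54]
155 [198, 200, 199, 200, 199, 162, 164, 193, 142, 136, 132, 133, 132, 132, 130, 130, 135, 158, 173, 127, 230, 243, 243, 242, 239, 237, 237, 236, 162, 93, 141, 172, 188, 158, 98, 50, 44, 43, 41, 42, 42, 43, 39, 41]
168 [195, 197, 197, 198, 198, 154, 158, 196, 145, 134, 133, 133, 134, 133, 132, 131, 136, 156, 170, 129, 229, 242, 242, 241, 237, 236, 235, 234, 156, 81, 129, 99, 94, 128, 82, 52, 46, 48, 47, 43, 44, 42, 42, 44]
180 [197, 198, 197, 198, 199, 169, 163, 201, 148, 135, 136, 135, 133, 130, 132, 130, 135, 157, 171, 129, 227, 241, 241, 239, 236, 234, 234, 232, 138, 79, 82, 90, 92, 87, 61, 45, 47, 89, 109, 113, 115, 112, 116, 112]
142 300 x 8.9 y -52.7
142 310 x 2.8 y -52.7
142 320 x -3.3 y -52.7
142 328 x -8.3 y -52.7
168 300 x 9.1 y -36.8
168 310 x 2.9 y -36.7
168 320 x -3.3 y -36.7
168 328 x -8.3 y -36.7
180 300 x 9.2 y -29.2
180 310 x 3.0 y -29.2
180 320 x -3.3 y -29.2
180 328 x -8.3 y -29.1
label top (193, 305) 4.5 -36.3
label top (193, 332) -5.2 -36.3
label top (358, 304) 5.5 30.1
label top (358, 331) -5.2 30.3
bay 0.36288623624263566 -1.223932056087692
bay 0.14288893433551492 -0.10518222384030776
```

View pics/w6c.png

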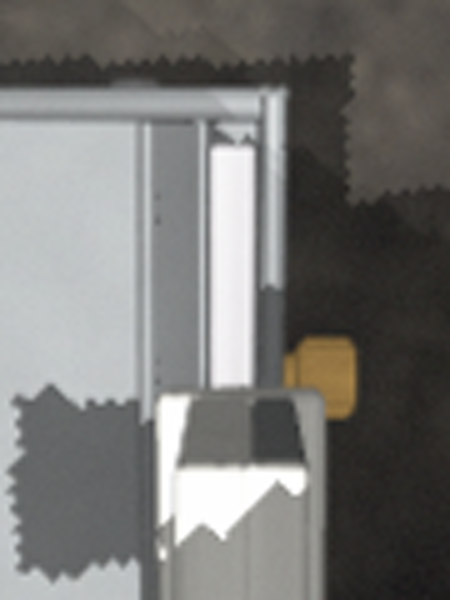

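```bash
python3 - <<'E'
from h import *
s=sense();a=np.radians(41);ex=np.array([np.cos(a),np.sin(a),0])
for z in (30,42,48,51,54): print(z,rel(s['eef_pos']+.8*ex-[0,0,z],np.radians(-49)))
E
```

```text
30 (array([-2.8, -1.4, 29.8]), -0.003)
42 (array([-4. , -1.6, 41.8]), -0.003)
48 (array([-4.5, -1.7, 47.8]), -0.003)
51 (array([-4.8, -1.8, 50.7]), -0.003)
54 (array([-5.1, -1.8, 53.7]), -0.003)
```

Request:
step_arm --deltas '[[[-1,-1.2,10,0],[-2,-1.3,20,0],[-3,-1.4,30,0],[-3.6,-1.5,37,0],[-4,-1.6,42,0],[-4.2,-1.6,44,0],[-4.2,-1.6,44,0]]]' --newtons 80

```text
t: 23.0
eef_pos: [481.0, 51.7, 83.8]
eef_rot: [0.908, -0.415, 0.038, 0.029]
wrist_force: [-2.2, 0.5, 1.8]
grip_width: 8.8
grip_force: 82.5
```

Request:
step_arm --deltas '[[[-0.2,0,2,0],[-0.4,0,4,0],[-0.5,0,5,0],[-0.6,0,6,0],[-0.6,0,6,0],[-0.6,0,6,0]]]'

```text
t: 23.6
eef_pos: [481.6, 51.7, 78.3]
eef_rot: [0.908, -0.415, 0.039, 0.028]
wrist_force: [-2.1, 1.3, 5.7]
grip_width: 8.7
grip_force: 83.0
```

Request:
step_arm --deltas '[[[0,0,1,0],[-0.1,0,1.5,0],[-0.1,0,2,0],[-0.1,0,2,0],[-0.1,0,2,0]]]'

```text
t: 24.1
eef_pos: [481.7, 51.7, 77.6]
eef_rot: [0.908, -0.415, 0.04, 0.028]
wrist_force: [-7.3, 2.6, 19.3]
grip_width: 9.0
grip_force: 85.5
```

```bash
python3 - <<'E'
from h import *
d,T=snap('scene','s7.png')
for n,z in [('label_wide',51),('label_front',89.5),('mark',67),('divider_grip',91)]:
    for r in place_of(n,'scene')[:2]: print(n,r['point'],round(r['confidence'],2),atz(d,T,r['point'],z).round(1))
c=cv2.imread('pics/s7.png')[110:270,220:420];cv2.imwrite('pics/s7c.png',cv2.resize(c,(740,592),interpolation=2))
s=sense();print(s['wrist_force'],s['eef_pos'])
E
```

```text
label_wide [201.4, 323.3] 0.67 [477.   43.8  51. ]
mark [193.1, 296.4] 0.79 [432.7  93.6  67. ]
divider_grip [187.4, 298.0] 0.81 [435.2  88.2  91. ]
[-7.91344676  2.63889157 19.97268988] [481.66769048  51.71243266  77.5843602 ]
```

View pics/s7c.png

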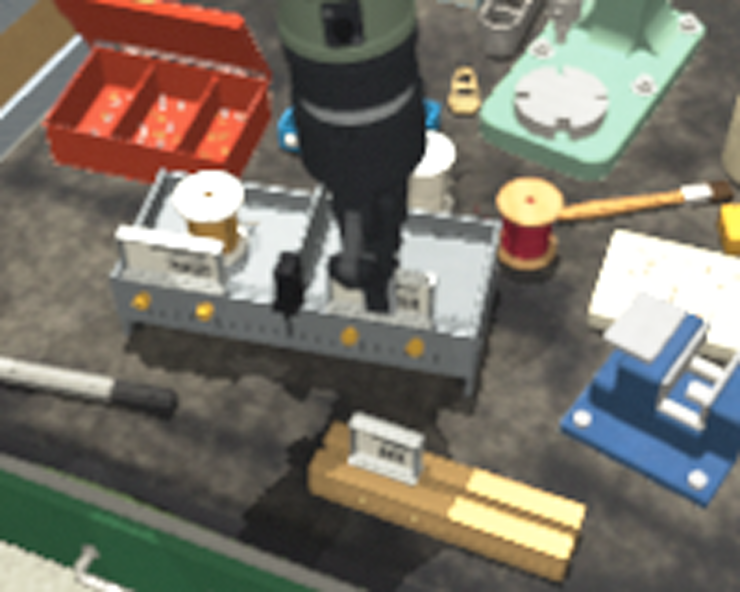

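The holder sits on the lip, centred between its two thumbscrews, and the divider is at the mark. Handing in.

```bash
python3 -c "
from plant import *
print(close_job())"
```

```text
the job is handed in; nothing more can be done
None
```

I handed the job in at about 24 s with the divider about 1 mm from the long mark and the wide holder, label out, held pressed onto the lip with about 20 N. The narrow holder and the spool were not touched, and no verdict was returned.

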